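Load the flask shaker in balance

TASK

Load the flask shaker for the next run: set the four open flasks upright into its four clamps, each fully down on the clamp's floor, with the two dark samples diagonally opposite each other and the two pale ones on the other diagonal, so that the platform runs balanced. The two flasks with red stoppers have been shaken already: leave them standing where they are. The flasks are glass, so set them down, do not drop them, and let none tip over.

Things in the scene. Friction and masses are not known exactly. Their poses are not given: they have to be found in the camera images.
- dark_a: one of the two OPEN flasks (no stopper) with the dark, nearly black sample in the bottom; clear glass conical flask 104 mm tall, base 64 mm across, lip 32 mm across; grip it from above just under the lip, about 10 mm below the top (to a gripper it is a plain cone there, about 35 mm wide). Origin at the centre of its underside, z up; 100 to 160 g; yaw does not matter
- dark_b: one of the two OPEN flasks (no stopper) with the dark, nearly black sample in the bottom; clear glass conical flask 104 mm tall, base 64 mm across, lip 32 mm across; grip it from above just under the lip, about 10 mm below the top (to a gripper it is a plain cone there, about 35 mm wide). Origin at the centre of its underside, z up; 100 to 160 g; yaw does not matter
- pale_a: one of the two OPEN flasks (no stopper) with the pale, cream-coloured sample in the bottom; clear glass conical flask 104 mm tall, base 64 mm across, lip 32 mm across; grip it from above just under the lip, about 10 mm below the top (to a gripper it is a plain cone there, about 35 mm wide). Origin at the centre of its underside, z up; 100 to 160 g; yaw does not matter
- pale_b: one of the two OPEN flasks (no stopper) with the pale, cream-coloured sample in the bottom; clear glass conical flask 104 mm tall, base 64 mm across, lip 32 mm across; grip it from above just under the lip, about 10 mm below the top (to a gripper it is a plain cone there, about 35 mm wide). Origin at the centre of its underside, z up; 100 to 160 g; yaw does not matter
- dark_stoppered: flask of the same make with dark sample, closed by a red-brown rubber stopper 30 mm across that stands 16 mm above its rim: already shaken, stays where it stands; origin at the centre of its underside
- pale_stoppered: flask of the same make with pale sample, closed by a red-brown rubber stopper 30 mm across that stands 16 mm above its rim: already shaken, stays where it stands; origin at the centre of its underside
- clamp_1: one of four equal fixed steel clamps in a 120 mm square (diagonals 170 mm) on the shaker's 270 mm grey platform; which name is at which corner varies. Four stiff fingers, 71 mm clear between them, flaring to 86 mm at the tips 42 mm over its floor, guide a flask in from above. Origin: centre of its floor, 83 mm above the worktop, where the origin of a seated flask comes
- clamp_2: one of four equal fixed steel clamps in a 120 mm square (diagonals 170 mm) on the shaker's 270 mm grey platform; which name is at which corner varies. Four stiff fingers, 71 mm clear between them, flaring to 86 mm at the tips 42 mm over its floor, guide a flask in from above. Origin: centre of its floor, 83 mm above the worktop, where the origin of a seated flask comes
- clamp_3: one of four equal fixed steel clamps in a 120 mm square (diagonals 170 mm) on the shaker's 270 mm grey platform; which name is at which corner varies. Four stiff fingers, 71 mm clear between them, flaring to 86 mm at the tips 42 mm over its floor, guide a flask in from above. Origin: centre of its floor, 83 mm above the worktop, where the origin of a seated flask comes
- clamp_4: one of four equal fixed steel clamps in a 120 mm square (diagonals 170 mm) on the shaker's 270 mm grey platform; which name is at which corner varies. Four stiff fingers, 71 mm clear between them, flaring to 86 mm at the tips 42 mm over its floor, guide a flask in from above. Origin: centre of its floor, 83 mm above the worktop, where the origin of a seated flask comes
Not all that is in view belongs to the job. Leave any orange look-alike of the pale_b alone.

How it is judged:
By the outcome, as a careful person would: the job done as asked, in the order asked, and still so for the second after the job is handed in, with the robot touching nothing.
It also fails if it takes over 109 s, if anything falls off the work surface, if the arm or the gripper's body presses on something with over 40 N, if the wrist force passes 120 N, or if a joint passes its speed limit or range.

ROBOT

A 6-joint arm with a two-finger parallel gripper is mounted at the origin on a cart in front of the work surface, level with it; the furniture and walls round the work are solid. World frame = base frame: x ahead of the robot, y to its left, z up, the work surface at z = 0. Lengths are in mm, angles in rad, forces in N, time in s.
With the tool pointing down it reaches from about 350 to 975 mm from the base axis. Payload 7.1 kg.
Tool frame: the origin (TCP) lies midway between the tips of the shut fingers; the grasp point (between the pads) lies 19 mm behind it (ctrl.hold_point_z is the distance from the TCP to the grasp point, in mm); x points along the fingers, y is the direction in which the jaws open and shut, and the axes are right-handed (so a half turn about x gives the same grasp; the last joint's range is limited). The gripper opens to 88 mm and grips with 3 to 60 N. Pads are 20 mm wide; open, the fingers measure 115 mm over their backs; the gripper's body (75 mm by 178 mm) begins 61 mm behind the grasp point.
Start: joints at [1.314, 0.423, 1.63, -0, 1.089, -0.019], TCP at [147.197, 607.403, 222.675] pointing down, gripper open.
Joint ranges: [-3, 3], [-0.9, 2.11], [0.09, 2.58], [-1.31, 4.45], [0.11, 2.69], [-2.54, 2.54]. Speed limits (rad/s): [2.39, 2.39, 3.01, 3.14, 3.14, 3.14].

INTERFACE

Orientations are given as a rotation vector (axis times angle).
In Python, from workcell import ctrl, get_image, calibration gives the robot as it stands.
- The arm moves only by the tool move_arm, never from a script. Its argument "rows" is a list of rows, each a list of 5 numbers: the shift along the world's x, y, z in mm, then the turn about the world's z in rad, then the closure, from -1 (fully open) to 1 (shut). In form: [[tx, ty, tz, roll, jaw], ...]. A call has 1 to 12 rows; each row is the pose to reach, as a shift and turn from the pose measured when the call began; what a row does not reach only later rows make up. A row lasts 1/8 s, in which the tool goes at most 62.5 mm and 10.7 degrees, less where a joint would pass 70% of its speed; a pose out of reach is approached as far as the arm can. A call with a gripper value outside its range is refused whole. The fingers move at their own pace and stop on an object; the grip force is fixed at half the most. Time passes only in rows, so rows that repeat a pose let the fingers close. It gives the time, the measured TCP pose, the force and the opening at its end, in the units of the state.
- ctrl.get_obs(): the state, without advancing time (a new reading comes with each control period).
- get_image(name): name is "scene" or "side" or "wrist"; returns the picture (400x640x3 uint8, blue, green, red); there is no depth.
- calibration(name): a dict with "fx", "fy", "cx", "cy" (pixels), "view" (4x4, takes a point from world to camera coordinates); the wrist camera has in their place "T_tool_cam" (4x4, takes a point from camera to tool coordinates, whose origin is the TCP and whose axes are the tool frame's). Camera axes: x right, y up, looking along -z (the intrinsics and any distortion apply to the point x, -y, -z); pixel columns grow to the right and rows downward; lengths in mm; the calibration is good to about 2 mm. The wrist camera is an equidistant fisheye: a pixel r from the principal point sees the ray r / f radians off the axis. A picture is of the moment at which its call begins: read the wrist's pose just before it. calibration takes no time and is no camera call.
- ctrl.close_job(): hands the job in, once; it reports no verdict.
The state is a dict: "t": time; "qpos": joint angles; "qvel": joint speeds; "joint_torque": joint torques, N m; "ee_pos": TCP position; "orientation": TCP orientation; "ft_force": force on the tool from outside, world axes, zero at the start; "moment": the same for the moment, N m; "width": finger opening in mm.
Only numpy, scipy, OpenCV 4.12 (cv2) and the standard library are available. Lean on these libraries where they do the work, as an engineer would, in place of code of your own. Each camera call takes 0.05 s, during which the arm holds its last target.

## Working session

There is one attempt and no reset: what is moved stays moved. The work goes in short steps, Python scripts to look and compute and a tool call to move; the robot and the scene stay as the last step left them, time stands still between calls to the robot, and variables do not carry over. Pictures are saved under pics/ and viewed, and the job is handed in when it is done.

Besides the shell and the picture viewer there is one more tool, called after "Request:" as name(argument=value, ...) on one line, values as JSON. move_arm: Moves the arm, as the interface text tells. Its arguments: {"type":"object","properties":{"rows":{"type":"array"}},"required":["rows"]}

```bash
ls; mkdir -p pics
python3 - <<'E'
from workcell import ctrl,get_image,calibration
import cv2
o=ctrl.get_obs();print(o)
for n in ("scene","side","wrist"):
    im=get_image(n);cv2.imwrite(f"pics/{n}0.png",im);print(n,calibration(n))
print(ctrl.hold_point_z)
E
```

```text
pics
{'t': 0.0, 'qpos': array([ 1.31401912e+00,  4.23813286e-01,  1.63068087e+00, -1.02363821e-05,
        1.08862485e+00, -1.90129139e-02]), 'qvel': array([ 0.0016263 , -0.00091225, -0.00099489, -0.00116003,  0.00091463,
        0.00072637]), 'joint_torque': array([ 1.75902882e-03, -5.44625044e+01, -2.73668200e+01,  6.43899827e-02,
        2.28834932e-02, -1.30609437e-04]), 'ee_pos': array([147.05000213, 606.87925251, 221.92250173]), 'orientation': array([ 0.18547086,  1.56292545, -0.18785231]), 'ft_force': array([-0.14088514, -0.62842987,  0.40375664]), 'moment': array([-0.03279657,  0.00648676, -0.03193102]), 'width': 87.9736122266269}
scene {'fx': 417.87750611155985, 'fy': 417.87750611155985, 'cx': 321.1616351258842, 'cy': 195.37945334648447, 'view': array([[ 6.56354941e-01, -7.54399972e-01, -8.88110139e-03,
        -3.48596010e+02],
       [ 2.98074051e-01,  2.48485245e-01,  9.21632759e-01,
        -2.35209082e+02],
       [-6.93072905e-01, -6.07565442e-01,  3.87961574e-01,
        -7.29877529e+02],
       [ 0.00000000e+00,  0.00000000e+00,  0.00000000e+00,
         1.00000000e+
[... 251 characters left out ...]
 9.15922029e-01,
        -1.85082782e+02],
       [-4.55720827e-01, -7.94761814e-01,  4.00839353e-01,
        -8.28716541e+02],
       [ 0.00000000e+00,  0.00000000e+00,  0.00000000e+00,
         1.00000000e+00]])}
wrist {'fx': 309.70691628693146, 'fy': 309.70691628693146, 'cx': 318.67141519134555, 'cy': 195.36823206780295, 'T_tool_cam': array([[-3.54507898e-04,  2.62307403e-01, -9.64984301e-01,
        -1.63160320e+02],
       [ 9.99999854e-01, -3.01259439e-04, -4.49261638e-04,
         1.19857719e+00],
       [-4.08555282e-04, -9.64984319e-01, -2.62307258e-01,
        -7.15324206e+01],
       [ 0.00000000e+00,  0.00000000e+00,  0.00000000e+00,
         1.00000000e+00]])}
18.700000000000003
```

View pics/scene0.png

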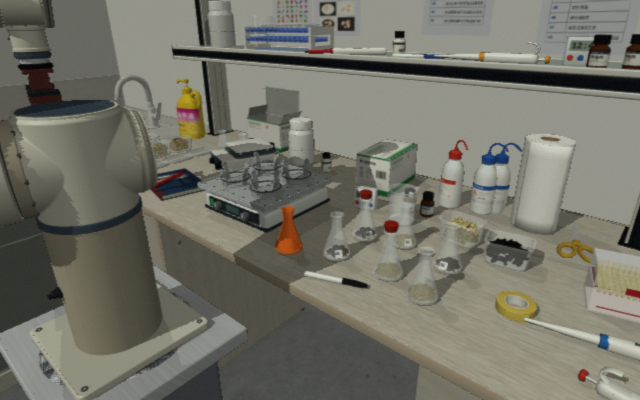

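View pics/side0.png

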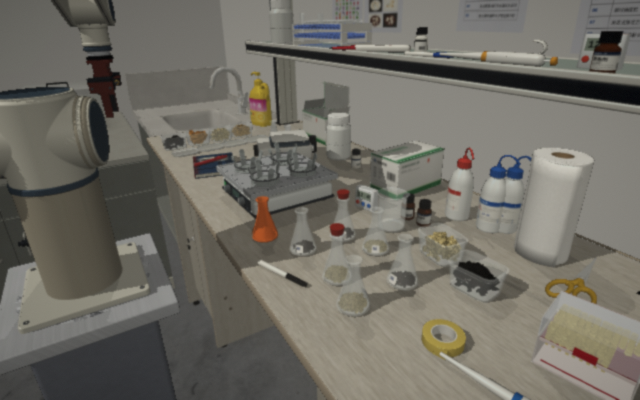

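View pics/wrist0.png

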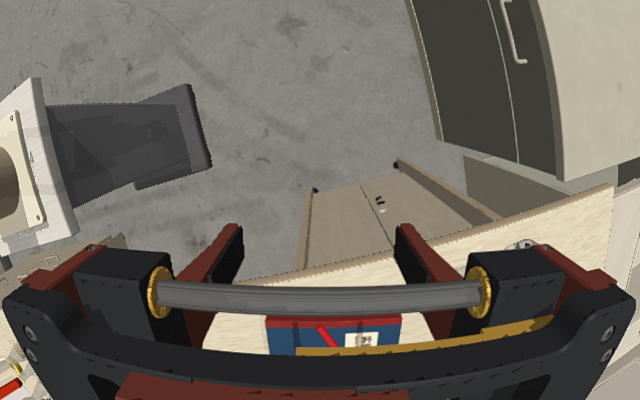

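The two fixed views show the shaker at about (268,180) in scene. The orange decoy is at (289,232), the red-stoppered flasks at (366,215) and (389,250), and the open flasks near (337,237), (405,220), (450,250) and (424,280). I'll zoom in.

Run:
```python
import cv2
a=cv2.imread('pics/scene0.png');b=cv2.imread('pics/side0.png')
cv2.imwrite('pics/sc_fl.png',cv2.resize(a[170:315,310:510],None,fx=4,fy=4,interpolation=cv2.INTER_CUBIC))
cv2.imwrite('pics/si_fl.png',cv2.resize(b[175:325,240:440],None,fx=4,fy=4,interpolation=cv2.INTER_CUBIC))
cv2.imwrite('pics/sc_sh.png',cv2.resize(a[130:260,190:350],None,fx=4.5,fy=4.5,interpolation=cv2.INTER_CUBIC))
cv2.imwrite('pics/si_sh.png',cv2.resize(b[120:250,210:370],None,fx=4.5,fy=4.5,interpolation=cv2.INTER_CUBIC))
```

```text
(no output)
```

View pics/sc_fl.png

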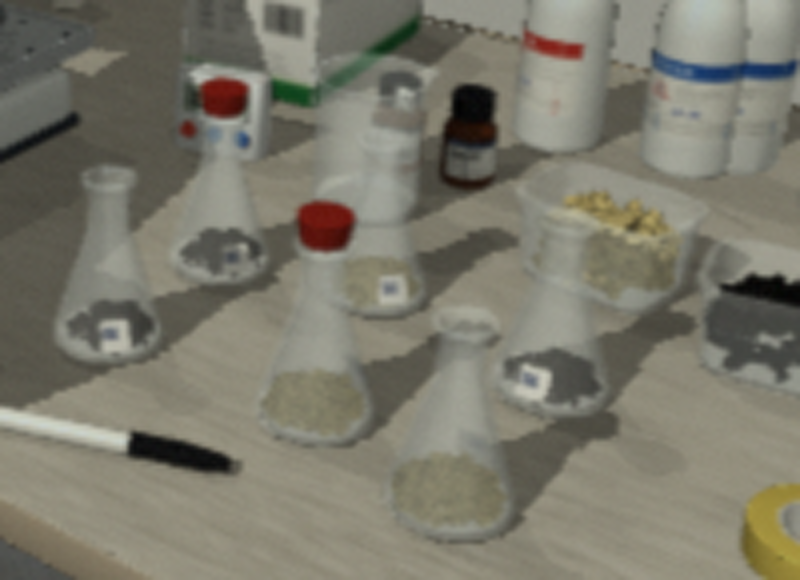

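View pics/si_fl.png

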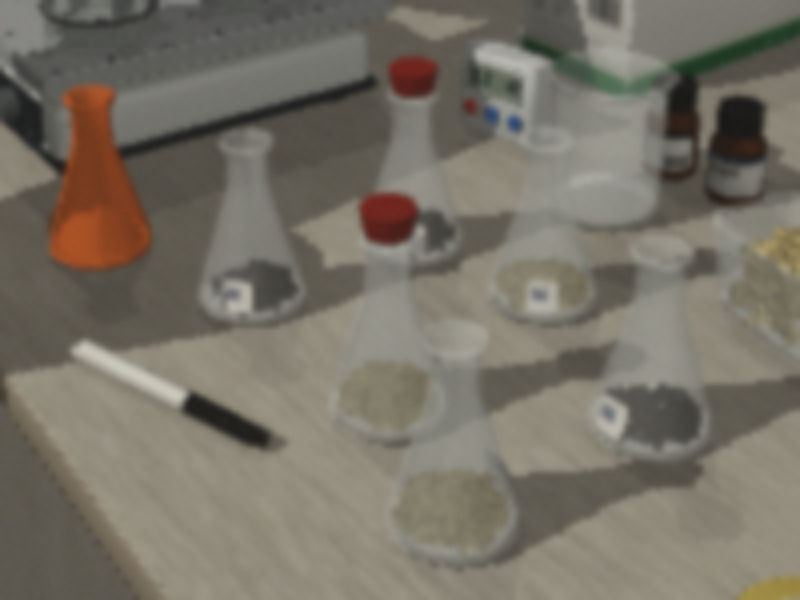

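View pics/sc_sh.png

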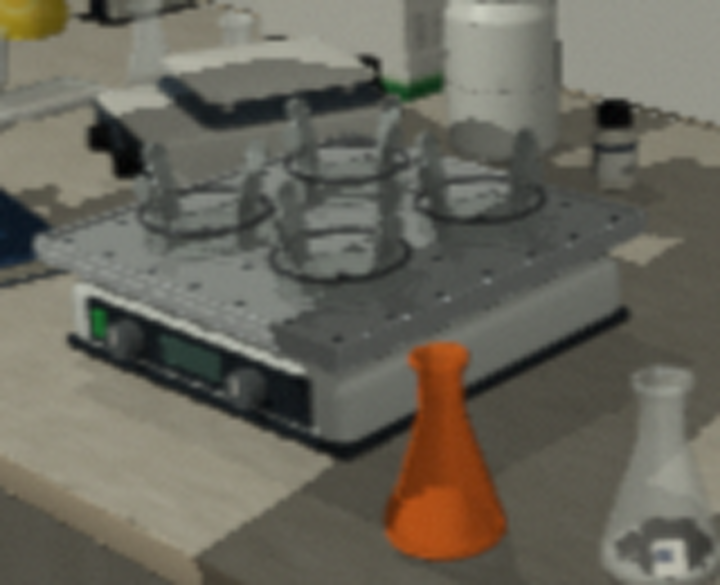

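View pics/si_sh.png

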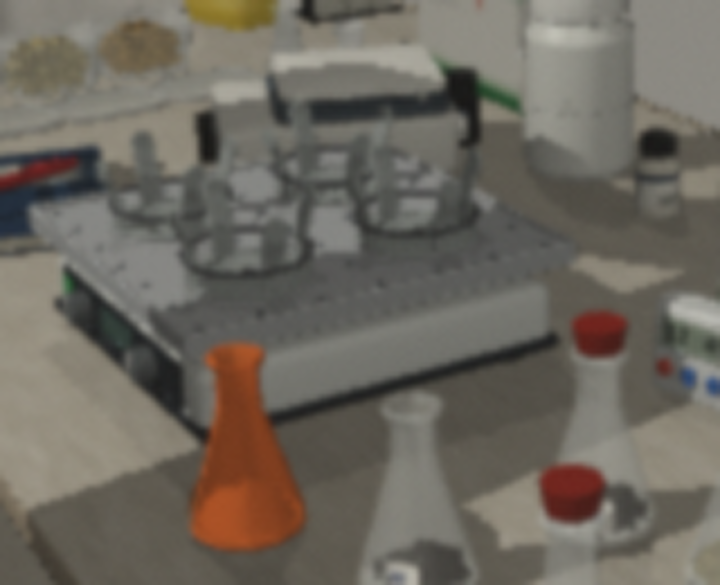

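```bash
cat > h.py <<'E'
import numpy as np
from workcell import calibration
C={n:calibration(n) for n in("scene","side")}
def ray(n,p):
    c=C[n];V=np.array(c["view"]);R=V[:3,:3];o=-R.T@V[:3,3]
    d=np.array([(p[0]-c["cx"])/c["fx"],-(p[1]-c["cy"])/c["fy"],-1.0])
    d=R.T@d;return o,d/np.linalg.norm(d)
def plane(n,p,z):
    o,d=ray(n,p);return o+d*(z-o[2])/d[2]
def tri(p,q):
    A=np.zeros((3,3));b=np.zeros(3);r=[]
    for n,u in(("scene",p),("side",q)):
        o,d=ray(n,u);M=np.eye(3)-np.outer(d,d);A+=M;b+=M@o;r.append((M,o))
    x=np.linalg.solve(A,b);return x,[np.linalg.norm(M@(x-o)) for M,o in r][0]
def proj(n,X):
    c=C[n];v=np.array(c["view"]);q=v[:3,:3]@X+v[:3,3]
    return c["cx"]+c["fx"]*q[0]/-q[2],c["cy"]-c["fy"]*q[1]/-q[2]
E
python3 - <<'E'
from h import *
np.set_printoptions(precision=1,suppress=True)
f=lambda p,o,s:(o[0]+(p[0]+.5)/s-.5,o[1]+(p[1]+.5)/s-.5)
fl={'darkA':((108,178),(246,142)),'paleB':((395,140),(545,140)),'darkB':((570,230),(662,250)),'paleA':((468,322),(456,338)),
'redD':((224,98),(413,77)),'redP':((326,226),(389,218))}
for k,(p,q) in fl.items():
    p=f(p,(310,170),4);q=f(q,(240,175),4);z=104 if k[0]!='r' else 112
    print(k,*tri(p,q),plane('scene',p,z)[:2],plane('side',q,z)[:2])
# orange lip
rg={'left':((205,210),(165,200)),'front':((341,253),(246,248)),'right':((480,198),(418,208)),'back':((348,160),(340,165)),
'orange':((440,355),(237,356)),
'platfrontcorner':((335,350),(182,318)),'platright':((650,215),(572,245)),'platleft':((40,245),(35,210))}
for k,(p,q) in rg.items():
    p=f(p,(190,130),4.5);q=f(q,(210,120),4.5);print(k,p,q,*tri(p,q),plane('scene',p,95)[:2],plane('side',q,95)[:2])
E
```

```text
darkA [ 440.6 -125.2  100.7] 0.9096936499316627 [ 436.8 -128.2] [ 436.6 -133. ]
paleB [ 568.1 -229.6  110.5] 0.2636379281415654 [ 581.7 -222.2] [ 576.1 -219.7]
darkB [ 551.3 -342.5  100.1] 2.0230158386128085 [ 540.  -347.6] [ 549.4 -344.4]
paleA [ 424.3 -352.   102.7] 0.6068851944577865 [ 423.3 -352.3] [ 422.5 -354.5]
redD [ 554.3 -121.8  111.4] 0.6213366890049327 [ 554.3 -121.7] [ 552.6 -124.3]
redP [ 449.  -259.3  112.2] 0.6105323602257798 [ 450.4 -258.3] [ 448.5 -260.1]
left (235.16666666666666, 176.27777777777777) (246.27777777777777, 164.05555555555554) [452.5 245.1  98.2] 1.7349713516093255 [460.8 256.4] [453.6 248.8]
front (265.3888888888889, 185.83333333333334) (264.27777777777777, 174.72222222222223) [461.9 131.8  97.1] 0.2729750029434646 [465.8 136.5] [463.6 136.2]
right (296.27777777777777, 173.61111111111111) (302.5, 165.83333333333334) [586.9 141.   94.8] 0.360964725187352 [585.7 139.8] [587.1 141.4]
back (266.94444444444446, 165.16666666666666) (285.1666666666667, 156.27777777777777) [594.1 272.6  88. ] 1.290950161145817 [583.1 260. ] [583.4 249.8]
orange (287.3888888888889, 208.5) (262.27777777777777, 198.72222222222223) [391.2 -21.4 101.1] 0.9484393751084564 [402. -10.] [395.2 -10.8]
platfrontcorner (264.05555555555554, 207.38888888888889) (250.05555555555554, 190.27777777777777) [389.9  57.9  87.9] 5.195949911423399 [371.5  36.1] [389.4  54.3]
platright (334.05555555555554, 177.38888888888889) (336.72222222222223, 174.05555555555554) [650.3  54.4  84.6] 0.752296181720527 [630.2  38. ] [634.5  29.8]
platleft (198.5, 184.05555555555554) (217.38888888888889, 166.27777777777777) [387.9 329.7  76. ] 0.6588676711566902 [360.  283.9] [374.2 278.1]
```

```bash
cat >> h.py <<'E'
from scipy.spatial.transform import Rotation as Ro
W=calibration("wrist")
def wray(p,pos,rv):
    dx,dy=p[0]-W["cx"],p[1]-W["cy"];r=np.hypot(dx,dy);th=r/W["fx"]
    s=np.sin(th)/max(r,1e-9);d=np.array([dx*s,-dy*s,-np.cos(th)])
    T=np.array(W["T_tool_cam"]);R=Ro.from_rotvec(rv).as_matrix()
    return np.array(pos)+R@T[:3,3],R@T[:3,:3]@d
def wplane(p,pos,rv,z):
    o,d=wray(p,pos,rv);return o+d*(z-o[2])/d[2]
def wproj(X,pos,rv):
    T=np.array(W["T_tool_cam"]);R=Ro.from_rotvec(rv).as_matrix()
    c=T[:3,:3].T@(R.T@(np.array(X)-pos)-T[:3,3]);v=np.array([c[0],-c[1]]);n=np.hypot(*v);th=np.arctan2(n,-c[2])
    return np.array([W["cx"],W["cy"]])+v/n*th*W["fx"]
E
python3 - <<'E'
from h import *
np.set_printoptions(precision=3,suppress=True)
from workcell import ctrl
o=ctrl.get_obs();print(Ro.from_rotvec(o['orientation']).as_matrix(),o['t'],o['ee_pos'])
E
```

```text
[[-0.     0.236  0.972]
 [-0.001  0.972 -0.236]
 [-1.    -0.001 -0.   ]] 0.15 [147.086 607.011 222.106]
```

Request:
move_arm(rows=[[0,0,60,0,-1],[30,-33,108,-0.1,-1],[75,-82,108,-0.2,-1],[120,-131,108,-0.3,-1],[165,-180,108,-0.4,-1],[210,-230,108,-0.5,-1],[255,-279,108,-0.55,-1],[300,-329,108,-0.55,-1],[345,-378,108,-0.55,-1],[385,-422,108,-0.55,-1],[403,-442,108,-0.55,-1],[403,-442,108,-0.55,-1]])

```text
t: 1.65
ee_pos: [551.8, 162.2, 329.6]
orientation: [0.618, 1.481, -0.621]
ft_force: [-0.3, 0.8, -0.9]
width: 87.8
```

```bash
cat >> h.py <<'E'
def snap(n,f):
    from workcell import ctrl,get_image
    import cv2,pickle
    o=ctrl.get_obs();im=get_image(n);cv2.imwrite(f"pics/{f}.png",im)
    pickle.dump((o['ee_pos'],o['orientation']),open(f"pics/{f}.pkl","wb"))
    print(o['t'],o['ee_pos'].round(1),o['orientation'].round(3),o['width'],o['ft_force'].round(1));return im
def load(f):
    import pickle;return pickle.load(open(f"pics/{f}.pkl","rb"))
E
python3 -c "
from h import *
snap('wrist','w1')"
```

```text
1.65 [551.8 162.2 329.6] [ 0.618  1.481 -0.621] 87.75228393402166 [-0.3  0.8 -0.9]
```

View pics/w1.png

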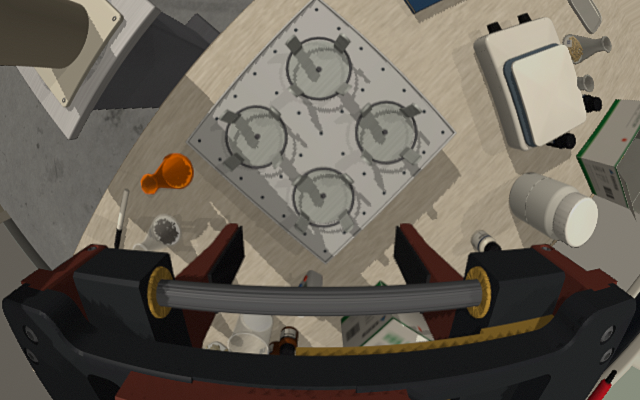

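The wrist view shows all four clamps and their centre dots, at about (318,76), (257,137), (384,132) and (323,195). I'll zoom in.

```bash
python3 -c "
import cv2
a=cv2.imread('pics/w1.png');cv2.imwrite('pics/w1z.png',cv2.resize(a[0:270,185:460],None,fx=2.9,fy=2.2*1,interpolation=cv2.INTER_CUBIC) if 0 else cv2.resize(a[30:235,205:440],None,fx=2.9,fy=2.9,interpolation=cv2.INTER_CUBIC))"
```

```text
(no output)
```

View pics/w1z.png

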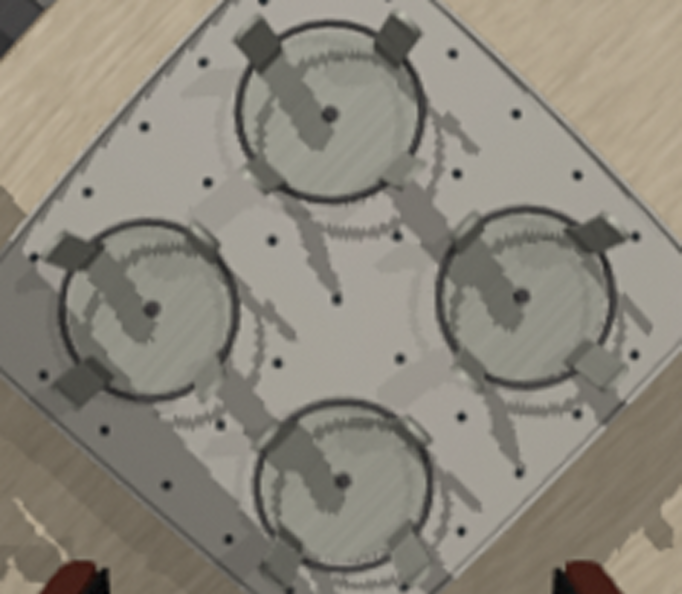

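Centre dots in the zoom are at (330,115), (152,309), (521,296) and (343,481). I'll cast these onto z = 83 and check the square's size.

Run:
```python
from h import *
np.set_printoptions(precision=1,suppress=True)
pos,rv=load('w1')
f=lambda p:((p[0]+.5)/2.9-.5+205,(p[1]+.5)/2.9-.5+30)
P=[wplane(f(p),pos,rv,83)[:2] for p in[(330,115),(152,309),(343,481),(521,296)]]
print(np.array(P),np.mean(P,0))
for i in range(4):
    d=P[(i+1)%4]-P[i];print(np.linalg.norm(d),np.degrees(np.arctan2(d[1],d[0])))
print(np.linalg.norm(P[0]-P[2]),np.linalg.norm(P[1]-P[3]))
```

```text
[[460.5 255.5]
 [463.8 135.3]
 [584.2 138.8]
 [580.4 259.1]] [522.2 197.2]
120.22255601939986 -88.39184265591038
120.44481082518797 1.6613268883111802
120.34211006793622 91.81631236619461
120.00777960554028 -178.2817794372679
170.09862048069812 170.03164444932628
```

Request:
move_arm(rows=[[0,-60,0,0,-1],[0,-120,0,0,-1],[0,-180,0,0,-1],[0,-240,0,0,-1],[-10,-300,0,0,-1],[-20,-360,0,0,-1],[-30,-410,0,0,-1],[-30,-430,0,0,-1],[-30,-430,0,0,-1]])

```text
t: 2.82
ee_pos: [520.7, -265.7, 329.3]
orientation: [0.618, 1.483, -0.62]
ft_force: [-0.1, 0.2, -0.3]
width: 87.8
```

```bash
python3 -c "
from h import *
snap('wrist','w2')
import cv2
a=cv2.imread('pics/w2.png');cv2.imwrite('pics/w2z.png',cv2.resize(a[0:250,160:480],None,fx=2.4,fy=2.4,interpolation=cv2.INTER_CUBIC))"
```

```text
2.825 [ 520.7 -265.7  329.3] [ 0.618  1.483 -0.62 ] 87.78259793310704 [-0.1  0.2 -0.3]
```

View pics/w2.png

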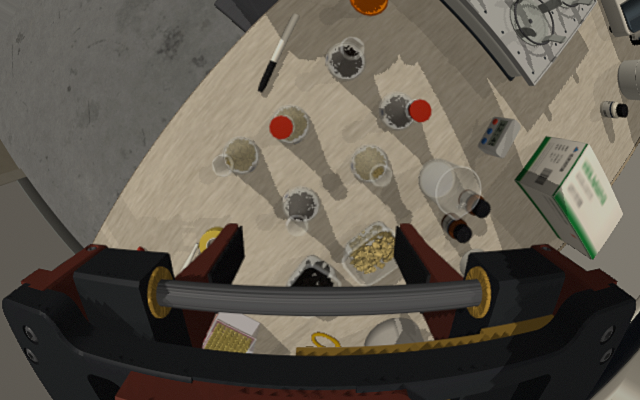

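View pics/w2z.png

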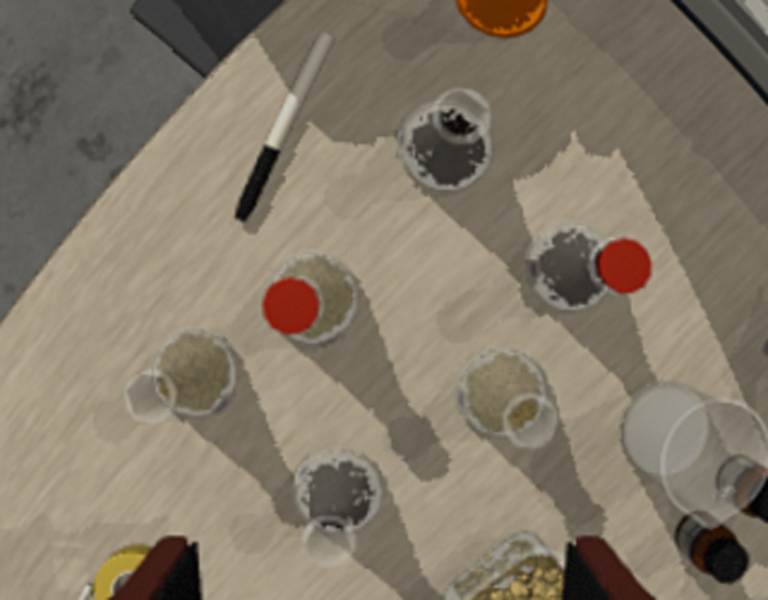

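In the zoomed view, the lips are at dark near-shaker (463,116), pale left (151,397), dark lower (329,541) and pale right (529,421). The base centres are at (445,147), (195,372), (338,492) and (503,391).

Run:
```python
from h import *
np.set_printoptions(precision=1,suppress=True)
pos,rv=load('w2')
f=lambda p:((p[0]+.5)/2.4-.5+160,(p[1]+.5)/2.4-.5)
for k,l,b in[('darkA',(463,116),(445,147)),('paleA',(151,397),(195,372)),('darkB',(329,541),(338,492)),('paleB',(529,421),(503,391)),('redP',(292,306),(317,298)),('redD',(624,265),(570,266)),('beaker',(716,462),(665,428))]:
    z=120 if 'red' in k else 104
    print(k,wplane(f(l),pos,rv,z)[:2],wplane(f(b),pos,rv,3)[:2])
```

```text
darkA [ 441.4 -124.5] [ 440.4 -125. ]
paleA [ 426.  -348.1] [ 425.7 -348.3]
darkB [ 552.7 -338.7] [ 553.5 -340.7]
paleB [ 582.  -213.4] [ 583.1 -212. ]
redP [ 450.1 -256.8] [ 451.7 -255.1]
redD [ 553.4 -121. ] [ 554.1 -120.6]
beaker [ 679.  -149.2] [ 684.5 -145.7]
```

Request:
move_arm(rows=[[-30,50,-20,0,-1],[-60,100,-60,0,-1],[-79,141,-100,0,-1],[-79.5,141,-150,0,-1],[-79.5,141,-190,0,-1],[-79.5,141,-225,0,-1],[-79.5,141,-245,0,-1],[-79.5,141,-254,0,-1],[-79.5,141,-254,0,-1]])

```text
t: 4.0
ee_pos: [441.3, -122.8, 75.3]
orientation: [0.616, 1.484, -0.618]
ft_force: [0.0, 0.2, 0.1]
width: 87.6
```

```bash
python3 -c "
from h import *
snap('wrist','w3')
import cv2
a=cv2.imread('pics/w3.png');cv2.imwrite('pics/w3z.png',cv2.resize(a[100:400,160:480],None,fx=2,fy=2,interpolation=cv2.INTER_CUBIC))"
```

```text
4.0 [ 441.3 -122.8   75.3] [ 0.616  1.484 -0.618] 87.6225310636838 [0.  0.2 0.1]
```

View pics/w3z.png

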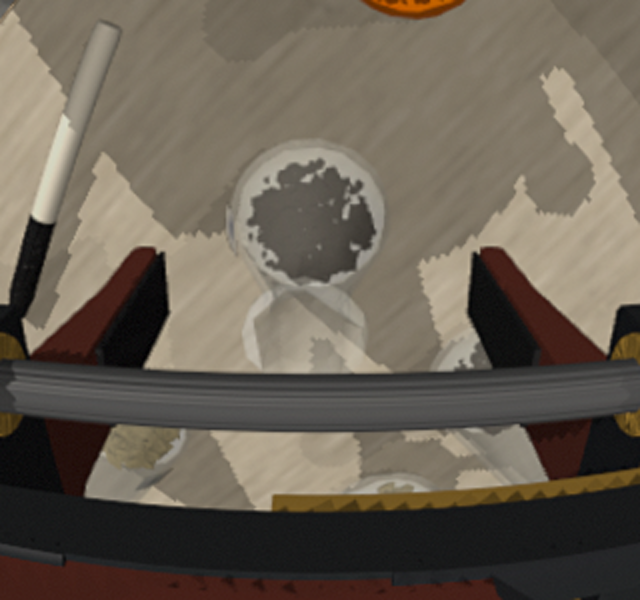

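Flask lip shows at zoom (305,338), midway between the fingers horizontally to within a few mm. I'll check it against the projection.

Run:
```python
from h import *
pos,rv=load('w3')
for X in([441.3,-122.8,104],[441,-124.8,104],[441,-124.8,0]):
    q=wproj(X,pos,rv);print((q-[160,100])*2)
p=((305+.5)/2-.5+160,(338+.5)/2-.5+100);print(wplane(p,pos,rv,104))
```

```text
[312.37621759 331.32081472]
[305.77019445 335.6110525 ]
[310.77520909 211.71159139]
[ 441.15204992 -125.4010671   104.        ]
```

Request:
move_arm(rows=[[0,-2.3,0,0,-1],[0,-2.3,0,0,0],[0,-2.3,0,0,0.6],[0,-2.3,0,0,1],[0,-2.3,0,0,1],[0,-2.3,0,0,1],[0,-2.3,0,0,1],[0,-2.3,0,0,1]])

```text
t: 5.05
ee_pos: [441.6, -125.5, 75.7]
orientation: [0.617, 1.483, -0.618]
ft_force: [-0.7, -0.3, -0.6]
width: 38.6
```

Request:
move_arm(rows=[[0,0,0,0,1],[0,0,0,0,1],[0,0,5,0,1],[0,0,15,0,1],[0,0,15,0,1]])

```text
t: 5.68
ee_pos: [442.3, -125.7, 91.7]
orientation: [0.617, 1.481, -0.617]
ft_force: [-0.5, 0.9, -1.8]
width: 38.1
```

```bash
python3 -c "
from h import *
snap('scene','s1')
import cv2
a=cv2.imread('pics/s1.png');cv2.imwrite('pics/s1z.png',cv2.resize(a[120:320,230:500],None,fx=2.9,fy=2.9,interpolation=cv2.INTER_CUBIC))"
```

```text
5.675 [ 442.3 -125.7   91.7] [ 0.617  1.481 -0.617] 38.09344729245423 [-0.5  0.9 -1.8]
```

View pics/s1z.png

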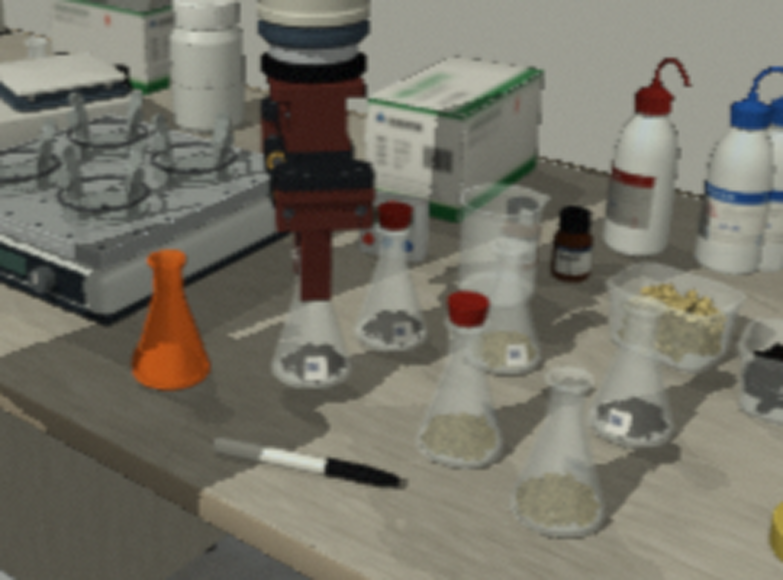

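Request:
move_arm(rows=[[0,0,35,0,1],[0,0,85,0,1],[0,10,135,0,1],[1,35,175,0,1],[3,75,184,0,1],[5,120,184,0,1],[8,165,184,0,1],[10,210,184,0,1],[12,255,184,0,1],[14,300,184,0,1],[16,340,184,0,1],[18,365,184,0,1]])

```text
t: 7.22
ee_pos: [459.6, 241.1, 275.0]
orientation: [0.615, 1.482, -0.617]
ft_force: [0.4, 0.4, -1.7]
width: 37.9
```

```bash
python3 -c "
from workcell import ctrl
o=ctrl.get_obs();print(o['t'],o['ee_pos'],o['ft_force'],o['qvel'])"
```

```text
7.225 [459.63220001 241.099854   275.01486454] [ 0.4338609   0.36436437 -1.66145174] [ 0.32334924  0.16007396 -0.20190975 -0.00518812  0.04646842  0.32610799]
```

Request:
move_arm(rows=[[0.9,12,0,0,1],[0.9,14.4,-20,0,1],[0.9,14.4,-45,0,1],[0.9,14.4,-60,0,1],[0.9,14.4,-60,0,1]])

```text
t: 7.85
ee_pos: [459.9, 254.8, 214.0]
orientation: [0.614, 1.484, -0.619]
ft_force: [-0.2, 0.1, -1.4]
width: 38.3
```

```bash
python3 -c "
from h import *
snap('wrist','w4')
import cv2
a=cv2.imread('pics/w4.png');cv2.imwrite('pics/w4z.png',cv2.resize(a[80:380,160:480],None,fx=2,fy=2,interpolation=cv2.INTER_CUBIC))"
```

```text
7.85 [459.9 254.8 214. ] [ 0.614  1.484 -0.619] 38.34725311162367 [-0.2  0.1 -1.4]
```

View pics/w4z.png

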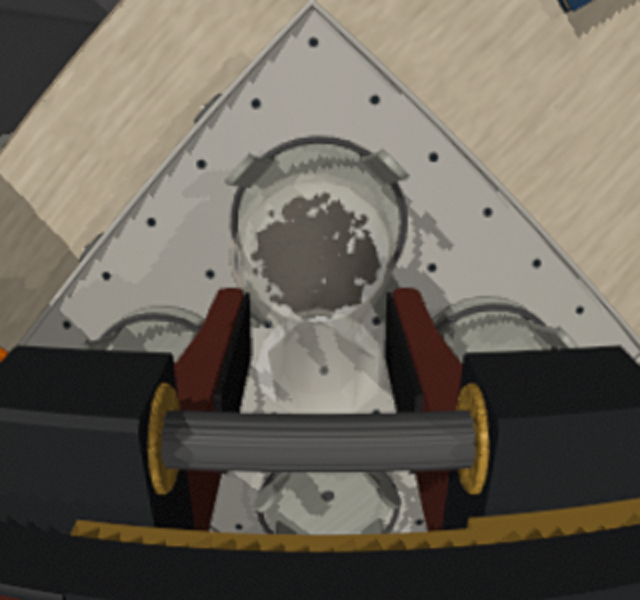

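Request:
move_arm(rows=[[0.6,0.7,-10,0,1],[0.6,0.7,-22,0,1],[0.6,0.7,-34,0,1],[0.6,0.7,-44,0,1],[0.6,0.7,-50,0,1],[0.6,0.7,-53,0,1],[0.6,0.7,-53,0,1]])

```text
t: 8.78
ee_pos: [461.2, 255.9, 161.9]
orientation: [0.615, 1.483, -0.618]
ft_force: [0.3, -0.2, -1.5]
width: 38.3
```

Request:
move_arm(rows=[[-0.6,-0.4,-1,0,1],[-0.6,-0.4,-2.5,0,1],[-0.6,-0.4,-3.5,0,1],[-0.6,-0.4,-3.5,0,1]])

```text
t: 9.28
ee_pos: [460.7, 255.5, 158.7]
orientation: [0.615, 1.483, -0.617]
ft_force: [-1.5, -1.1, 1.6]
width: 38.4
```

The floor has taken the weight: Fz went from −1.5 to +1.6 at TCP 158.7, the expected height. I'll release and rise.

Request:
move_arm(rows=[[0,0,0,0,0.4],[0,0,0,0,0],[0,0,0,0,-0.6],[0,0,0,0,-1],[0,0,0,0,-1],[0,0,10,0,-1],[0,0,40,0,-1],[0,0,80,0,-1],[0,0,125,0,-1],[0,-25,150,0,-1],[0,-30,150,0,-1]])

```text
t: 10.65
ee_pos: [461.7, 225.2, 311.3]
orientation: [0.619, 1.479, -0.615]
ft_force: [-0.4, -0.2, 0.5]
width: 87.7
```

```bash
python3 -c "
from h import *
import cv2
snap('wrist','w5')
snap('scene','s5')
a=cv2.imread('pics/s5.png')[110:250,180:360]
b=cv2.imread('pics/w5.png')[0:250,160:480]
cv2.imwrite('pics/s5z.png',cv2.resize(a,None,fx=4,fy=4));cv2.imwrite('pics/w5z.png',cv2.resize(b,None,fx=2.4,fy=2.4))"
```

```text
10.65 [461.7 225.2 311.3] [ 0.619  1.479 -0.615] 87.65744668431977 [-0.4 -0.2  0.5]
10.7 [460.9 224.8 309.6] [ 0.617  1.481 -0.617] 87.70226046877336 [ 0.4  0.1 -0.5]
```

View pics/s5z.png

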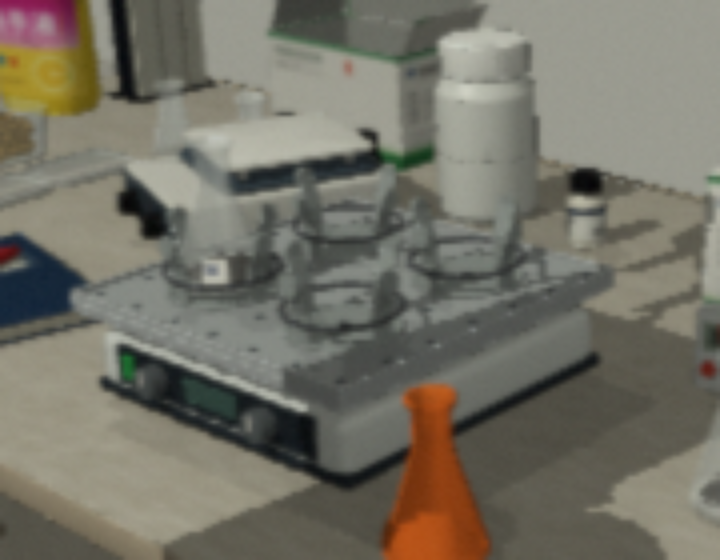

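View pics/w5z.png

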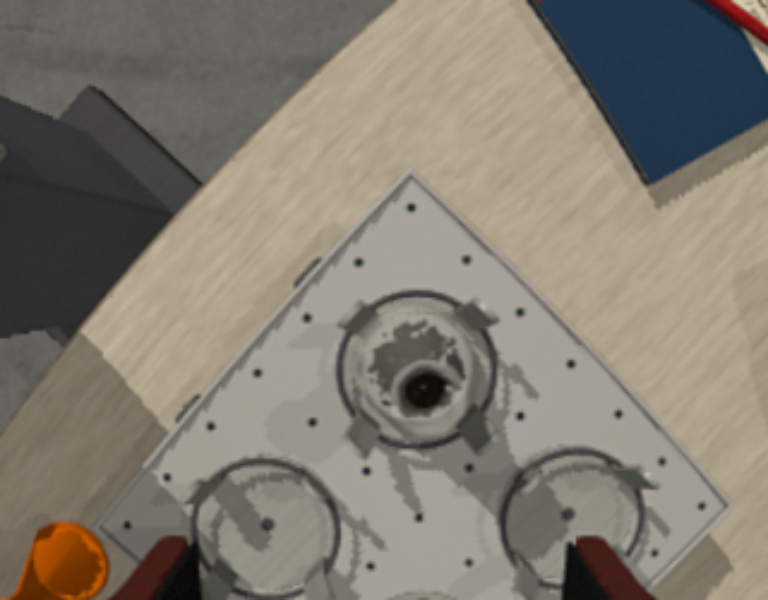

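The first dark flask is seated upright in the left clamp. The wrist view shows it inside the ring, with its lip at (425,388). Next is the pale flask at (582,-213).

Request:
move_arm(rows=[[14,-50,0,0,-1],[29,-105,0,0,-1],[44,-160,0,0,-1],[60,-215,0,0,-1],[75,-270,0,0,-1],[90,-325,0,0,-1],[105,-380,0,0,-1],[117,-420,-15,0,-1],[121.5,-437.5,-55,0,-1],[121.5,-437.5,-100,0,-1],[121.5,-437.5,-130,0,-1],[121.5,-437.5,-150,0,-1]])

```text
t: 12.25
ee_pos: [580.8, -211.5, 155.3]
orientation: [0.617, 1.487, -0.618]
ft_force: [0.5, 0.7, 0.2]
width: 87.6
```

```bash
python3 -c "
from h import *
snap('wrist','w6')
import cv2
a=cv2.imread('pics/w6.png');cv2.imwrite('pics/w6z.png',cv2.resize(a[80:380,160:480],None,fx=2,fy=2,interpolation=cv2.INTER_CUBIC))
pos,rv=load('w6')
for X in([582.5,-212.8,104],[582.5,-212.8,3],[pos[0],pos[1],104]): print((wproj(X,pos,rv)-[160,80])*2)"
```

```text
12.25 [ 580.8 -211.5  155.3] [ 0.617  1.487 -0.618] 87.61321164960303 [0.5 0.7 0.2]
[315.33326168 273.70728888]
[316.52163616 211.06042016]
[314.56869654 268.11228588]
```

View pics/w6z.png

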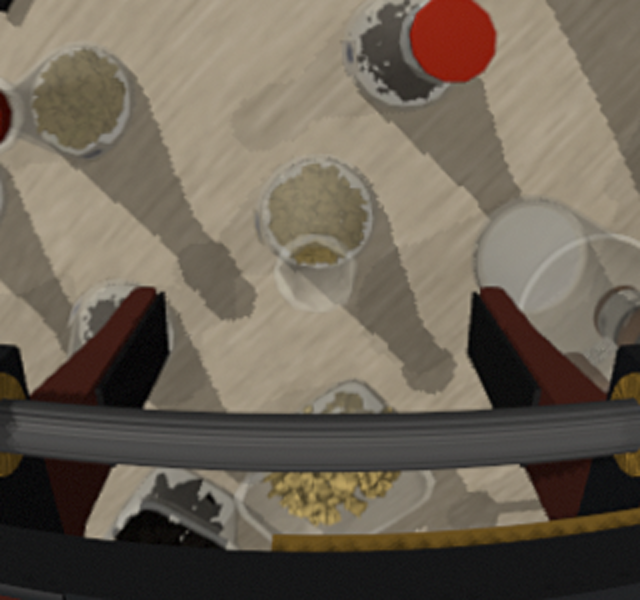

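The lip at (314,273) matches the predicted (315,274). The beaker on the right is fairly near, so I'll go down with the jaws only partly open.

Request:
move_arm(rows=[[1.7,-1.3,0,0,-0.4],[1.7,-1.3,0,0,-0.4],[1.7,-1.3,-5,0,-0.4],[1.7,-1.3,-25,0,-0.4],[1.7,-1.3,-50,0,-0.4],[1.7,-1.3,-70,0,-0.4],[1.7,-1.3,-79,0,-0.4],[1.7,-1.3,-80,0,0.2],[1.7,-1.3,-80,0,1],[1.7,-1.3,-80,0,1],[1.7,-1.3,-80,0,1],[1.7,-1.3,-80,0,1]])

```text
t: 13.8
ee_pos: [582.0, -212.6, 74.2]
orientation: [0.617, 1.488, -0.618]
ft_force: [-0.8, -0.7, 3.1]
width: 38.8
```

Request:
move_arm(rows=[[0,0,0,0,1],[0,0,5,0,1],[0,0,15,0,1],[0,0,15,0,1]])

```text
t: 14.3
ee_pos: [582.7, -212.9, 90.4]
orientation: [0.616, 1.486, -0.618]
ft_force: [-0.2, 0.1, -1.0]
width: 39.1
```

Request:
move_arm(rows=[[0,0,35,0,1],[0,0,85,0,1],[0,10,135,0,1],[0,40,175,0,1],[0,85,185,0,1],[0,135,185,0,1],[0,185,185,0,1],[-1,235,185,0,1],[-1,285,185,0,1],[-2,335,185,0,1],[-2,385,185,0,1],[-2,425,185,0,1]])

```text
t: 15.8
ee_pos: [580.3, 214.0, 275.4]
orientation: [0.616, 1.486, -0.617]
ft_force: [0.3, -0.4, -1.4]
width: 39.1
```

Request:
move_arm(rows=[[0,30,0,0,1],[0,43,-5,0,1],[0,46,-30,0,1],[0,46,-55,0,1],[0,46,-60,0,1],[0,46,-60,0,1]])

```text
t: 16.55
ee_pos: [580.4, 259.5, 215.4]
orientation: [0.616, 1.486, -0.618]
ft_force: [-0.4, 0.3, -0.4]
width: 39.2
```

```bash
python3 -c "
from h import *
snap('wrist','w7')
import cv2
a=cv2.imread('pics/w7.png');cv2.imwrite('pics/w7z.png',cv2.resize(a[80:380,160:480],None,fx=2,fy=2,interpolation=cv2.INTER_CUBIC))"
```

```text
16.55 [580.4 259.5 215.4] [ 0.616  1.486 -0.618] 39.17241073229309 [-0.4  0.3 -0.4]
```

View pics/w7z.png

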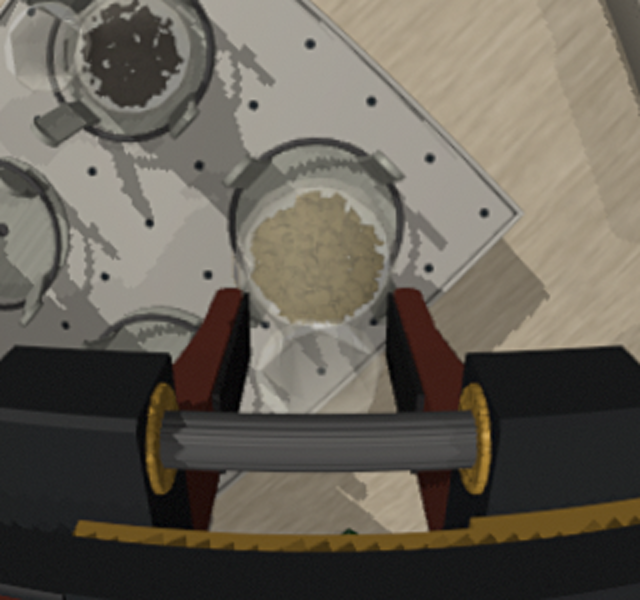

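The pale flask hangs upright over the back clamp, centred the same as the last one. I'll lower it.

Request:
move_arm(rows=[[0,-0.3,-10,0,1],[0,-0.3,-22,0,1],[0,-0.3,-34,0,1],[0,-0.3,-44,0,1],[0,-0.3,-51,0,1],[0,-0.3,-55,0,1],[0,-0.3,-55,0,1]])

```text
t: 17.48
ee_pos: [580.8, 259.4, 160.9]
orientation: [0.616, 1.486, -0.617]
ft_force: [-0.3, -0.2, -1.6]
width: 38.7
```

Request:
move_arm(rows=[[0,0,-1,0,1],[0,0,-2,0,1],[0,0,-3,0,1],[0,0,-3,0,1]])

```text
t: 17.98
ee_pos: [580.7, 259.4, 157.9]
orientation: [0.616, 1.486, -0.617]
ft_force: [-0.6, -0.2, -0.9]
width: 38.8
```

Request:
move_arm(rows=[[-0.2,-0.2,-0.7,0,1],[-0.2,-0.2,-1.4,0,1],[-0.2,-0.2,-1.4,0,1]])

```text
t: 18.35
ee_pos: [580.8, 259.2, 157.2]
orientation: [0.617, 1.485, -0.617]
ft_force: [-1.9, -1.2, 5.4]
width: 38.5
```

Contact: Fz is +5.4 at TCP 157.2. I'll release and rise.

Request:
move_arm(rows=[[0,0,0.5,0,0.4],[0,0,0.5,0,0],[0,0,0.5,0,-0.6],[0,0,0.5,0,-1],[0,0,0.5,0,-1],[0,0,10,0,-1],[0,0,40,0,-1],[0,0,80,0,-1],[0,0,125,0,-1],[0,-25,150,0,-1],[0,-30,150,0,-1]])

```text
t: 19.73
ee_pos: [581.9, 228.8, 310.1]
orientation: [0.62, 1.481, -0.615]
ft_force: [0.7, -0.0, -0.3]
width: 87.8
```

```bash
python3 -c "
from h import *
import cv2
snap('wrist','w8')
snap('scene','s8')
a=cv2.imread('pics/s8.png')[110:250,180:360]
b=cv2.imread('pics/w8.png')[0:250,160:480]
cv2.imwrite('pics/s8z.png',cv2.resize(a,None,fx=4,fy=4));cv2.imwrite('pics/w8z.png',cv2.resize(b,None,fx=2.4,fy=2.4))"
```

```text
19.725 [581.9 228.8 310.1] [ 0.62   1.481 -0.615] 87.82741785668271 [ 0.7 -0.  -0.3]
19.775 [581.  228.4 308.1] [ 0.618  1.483 -0.617] 87.92206181878504 [-0.   0.1 -0.8]
```

View pics/s8z.png

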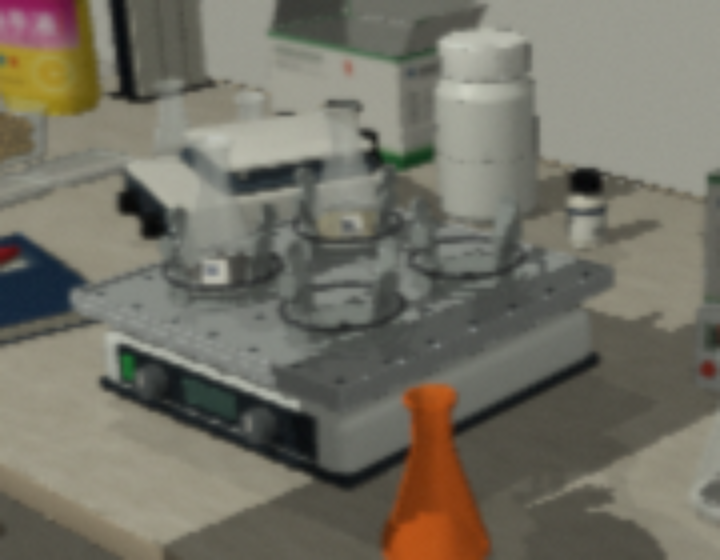

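View pics/w8z.png

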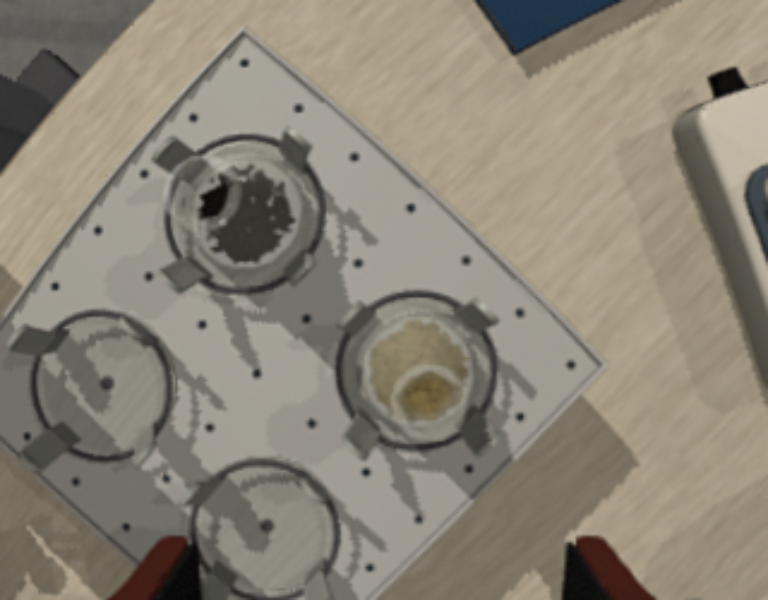

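Both flasks are seated upright: dark at wrist-zoom (245,205), pale at (418,370). Next is the dark flask at (553,-340).

Request:
move_arm(rows=[[-2,-55,0,0,-1],[-5,-112,0,0,-1],[-8,-170,0,0,-1],[-11,-228,0,0,-1],[-14,-286,0,0,-1],[-17,-344,0,0,-1],[-20,-402,0,0,-1],[-23,-460,0,0,-1],[-26,-515,-10,0,-1],[-28,-555,-40,0,-1],[-28,-568,-90,0,-1],[-28,-568,-130,0,-1]])

```text
t: 21.32
ee_pos: [551.2, -339.2, 172.7]
orientation: [0.62, 1.489, -0.619]
ft_force: [-0.2, -0.1, 1.2]
width: 87.9
```

Request:
move_arm(rows=[[0,0,-20,0,-0.6],[0,0,-20,0,-0.6]])

```text
t: 21.58
ee_pos: [549.4, -337.5, 148.8]
orientation: [0.621, 1.496, -0.618]
ft_force: [0.3, 0.3, 0.5]
width: 72.5
```

```bash
python3 -c "
from h import *
snap('wrist','w9')
import cv2
a=cv2.imread('pics/w9.png');cv2.imwrite('pics/w9z.png',cv2.resize(a[80:380,160:480],None,fx=2,fy=2,interpolation=cv2.INTER_CUBIC))
pos,rv=load('w9')
for X in([553,-339.5,104],[553,-339.5,3],[pos[0],pos[1],104]): print((wproj(X,pos,rv)-[160,80])*2)"
```

```text
21.575 [ 549.4 -337.5  148.8] [ 0.621  1.496 -0.618] 72.45040979468256 [0.3 0.3 0.5]
[317.78988576 285.55127521]
[318.45164023 220.0329808 ]
[314.57375617 275.13631258]
```

View pics/w9z.png

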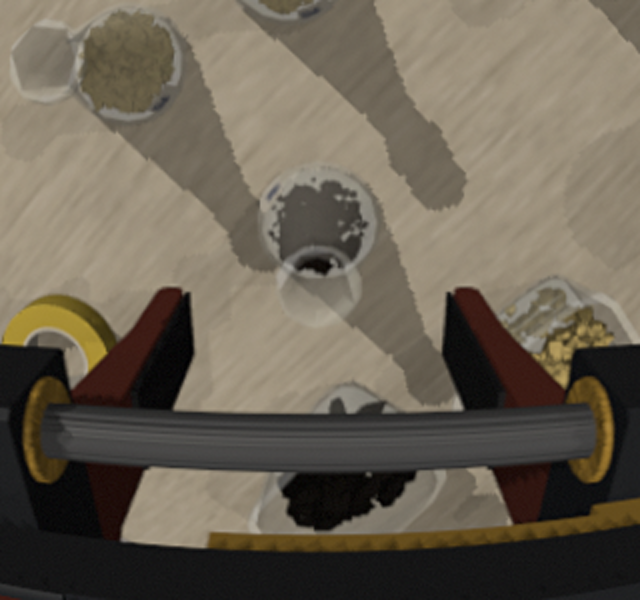

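The lip at (318,287) matches the prediction (318,286). I'll go down and grip.

Request:
move_arm(rows=[[3.6,-2,0,0,-0.5],[3.6,-2,0,0,-0.5],[3.6,-2,-20,0,-0.5],[3.6,-2,-45,0,-0.5],[3.6,-2,-65,0,-0.5],[3.6,-2,-73,0,-0.5],[3.6,-2,-73.5,0,-0.5],[3.6,-2,-73.5,0,0.2],[3.6,-2,-73.5,0,1],[3.6,-2,-73.5,0,1],[3.6,-2,-73.5,0,1],[3.6,-2,-73.5,0,1]])

```text
t: 23.12
ee_pos: [554.4, -340.6, 77.8]
orientation: [0.62, 1.491, -0.619]
ft_force: [-0.4, -1.1, 3.4]
width: 37.4
```

```bash
python3 -c "
from h import *
from workcell import ctrl
o=ctrl.get_obs();print(Ro.from_rotvec(o['orientation']).as_matrix().round(4),o['ft_force'],o['moment'])"
```

```text
[[-0.0093  0.7112  0.7029]
 [ 0.0048  0.703  -0.7112]
 [-0.9999 -0.0033 -0.0099]] [-0.39924669 -1.05489177  3.38190913] [-0.22479489  0.17673259  0.01555383]
```

Request:
move_arm(rows=[[0,0,0,0,1],[0,0,5,0,1],[0,0,15,0,1],[0,0,15,0,1]])

```text
t: 23.62
ee_pos: [555.1, -340.9, 93.9]
orientation: [0.62, 1.49, -0.619]
ft_force: [0.4, 0.8, -0.6]
width: 37.5
```

```bash
python3 -c "
from h import *
import cv2
snap('side','d1')
a=cv2.imread('pics/d1.png')[140:330,240:480]
cv2.imwrite('pics/d1z.png',cv2.resize(a,None,fx=3,fy=3))
from workcell import ctrl
print(ctrl.get_obs()['qpos'].round(2))"
```

```text
23.625 [ 555.1 -340.9   93.9] [ 0.62   1.49  -0.619] 37.54058384958259 [ 0.4  0.8 -0.6]
[-0.57  0.62  1.64 -0.    0.89 -1.35]
```

View pics/d1z.png

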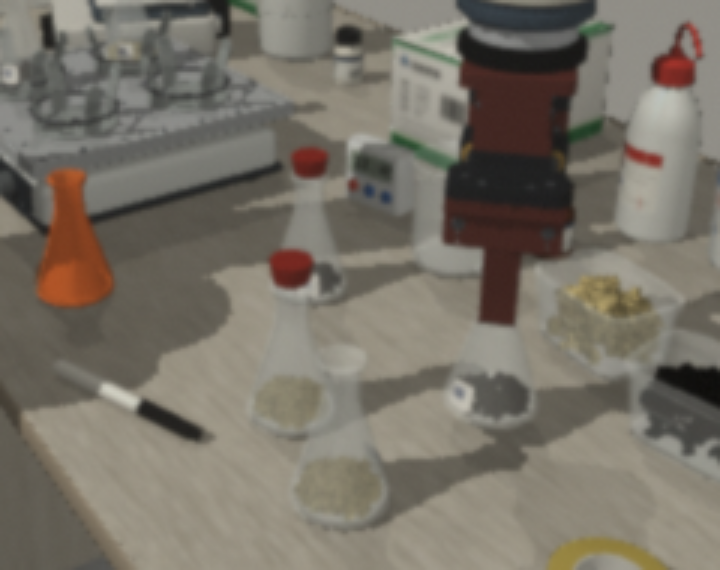

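The dark flask is lifted and upright at (490,375). I'll carry it to the right clamp at (584,139).

Request:
move_arm(rows=[[0,0,35,0,1],[0,0,85,0,1],[0,10,135,0,1],[2,40,175,0,1],[5,85,186,0,1],[8,135,186,0,1],[11,185,186,0,1],[14,235,186,0,1],[17,285,186,0,1],[20,335,186,0,1],[24,385,186,0,1],[28,430,186,0,1]])

```text
t: 25.18
ee_pos: [582.5, 91.1, 279.4]
orientation: [0.619, 1.491, -0.618]
ft_force: [0.7, -0.2, -0.7]
width: 37.4
```

Request:
move_arm(rows=[[0,30,0,0,1],[1,48,-5,0,1],[1,51,-30,0,1],[1,51,-55,0,1],[1,51,-60,0,1],[1,51,-60,0,1]])

```text
t: 25.92
ee_pos: [583.6, 141.7, 219.4]
orientation: [0.62, 1.491, -0.619]
ft_force: [0.8, -0.1, -0.6]
width: 37.5
```

```bash
python3 -c "
from h import *
snap('wrist','w10')
import cv2
a=cv2.imread('pics/w10.png');cv2.imwrite('pics/w10z.png',cv2.resize(a[80:380,160:480],None,fx=2,fy=2,interpolation=cv2.INTER_CUBIC))"
```

```text
25.925 [583.6 141.7 219.4] [ 0.62   1.491 -0.619] 37.49851234143904 [ 0.8 -0.1 -0.6]
```

View pics/w10z.png

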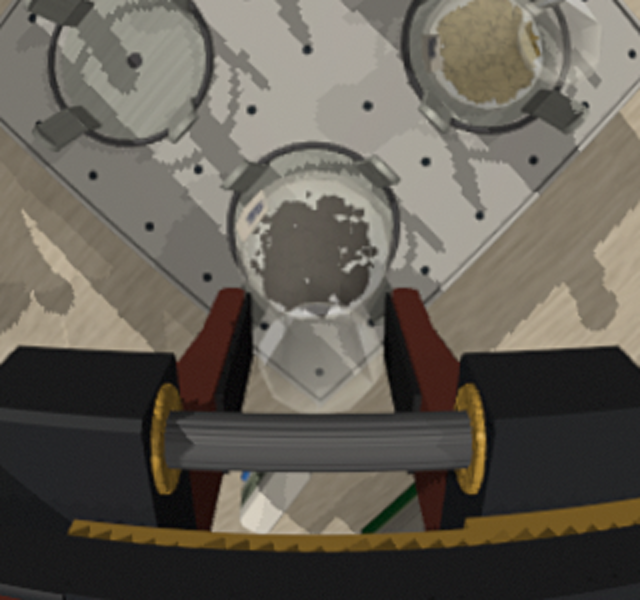

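Request:
move_arm(rows=[[1,-3.2,-5,0,1],[1,-3.2,-15,0,1],[1,-3.2,-28,0,1],[1,-3.2,-40,0,1],[1,-3.2,-50,0,1],[1,-3.2,-55,0,1],[1,-3.2,-55,0,1]])

```text
t: 26.85
ee_pos: [584.8, 138.6, 164.5]
orientation: [0.62, 1.49, -0.619]
ft_force: [1.1, -0.1, -1.1]
width: 37.4
```

Request:
move_arm(rows=[[0,0,-1,0,1],[0,0,-2.2,0,1],[0,0,-3.5,0,1],[0,0,-3.5,0,1]])

```text
t: 27.35
ee_pos: [584.8, 138.6, 161.0]
orientation: [0.62, 1.49, -0.619]
ft_force: [0.7, 0.3, -1.6]
width: 37.8
```

Request:
move_arm(rows=[[0,0,-0.7,0,1],[0,0,-1.4,0,1],[0,0,-1.4,0,1]])

```text
t: 27.72
ee_pos: [585.2, 138.4, 160.8]
orientation: [0.62, 1.489, -0.618]
ft_force: [-2.5, -1.8, 7.3]
width: 37.8
```

Contact: Fz is +7.3 at TCP 160.8, the expected seat height for this grip. I'll release.

Request:
move_arm(rows=[[0,0,0.3,0,0.4],[0,0,0.3,0,0],[0,0,0.3,0,-0.6],[0,0,0.3,0,-1],[0,0,0.3,0,-1],[0,0,10,0,-1],[0,0,40,0,-1],[0,0,80,0,-1],[0,0,125,0,-1],[0,5,150,0,-1],[0,5,150,0,-1]])

```text
t: 29.1
ee_pos: [586.3, 143.8, 313.5]
orientation: [0.622, 1.485, -0.615]
ft_force: [0.7, -0.3, -0.7]
width: 87.9
```

```bash
python3 -c "
from h import *
import cv2
snap('wrist','w11')
snap('scene','s11')
a=cv2.imread('pics/s11.png')[110:250,180:360]
b=cv2.imread('pics/w11.png')[0:250,160:480]
cv2.imwrite('pics/s11z.png',cv2.resize(a,None,fx=4,fy=4));cv2.imwrite('pics/w11z.png',cv2.resize(b,None,fx=2.4,fy=2.4))"
```

```text
29.1 [586.3 143.8 313.5] [ 0.622  1.485 -0.615] 87.94693924079081 [ 0.7 -0.3 -0.7]
29.15 [585.4 143.5 311.5] [ 0.62   1.488 -0.617] 87.79234610393587 [-0.3 -0.7 -1.1]
```

View pics/s11z.png

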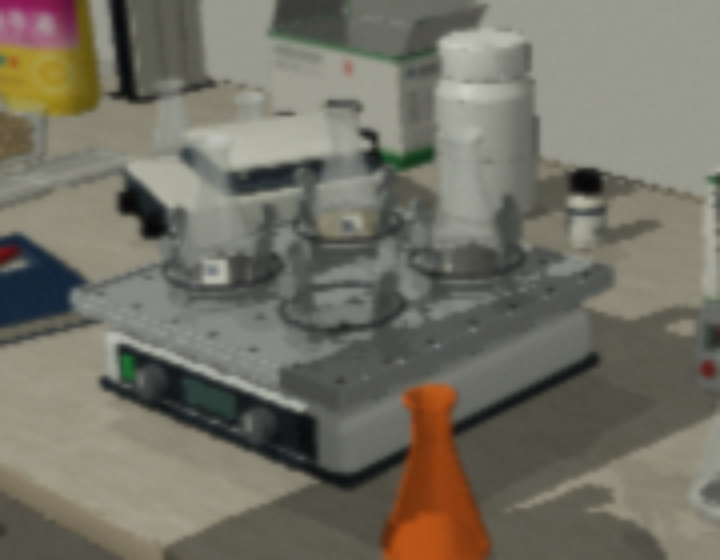

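View pics/w11z.png

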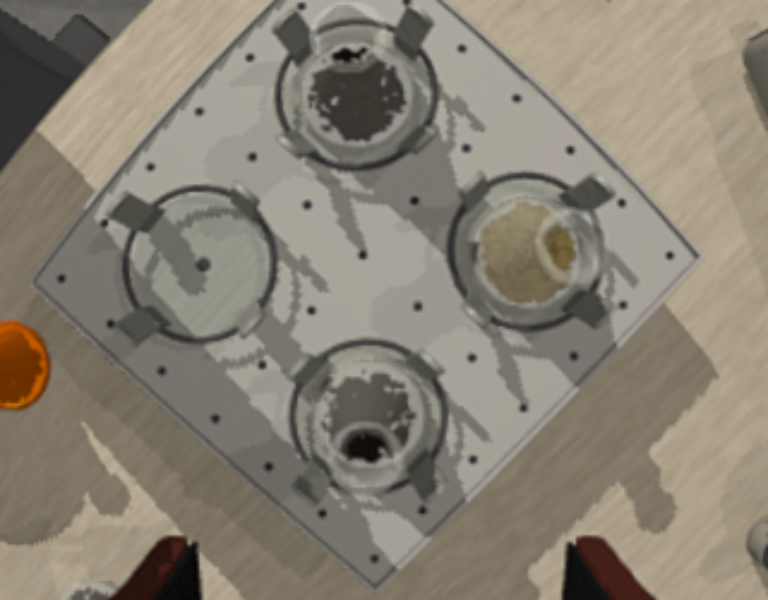

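Three flasks are seated upright, with the darks on one diagonal; the free clamp is at wrist-zoom (203,265). Last is the pale flask at (426,-348).

Request:
move_arm(rows=[[-15,-45,0,0,-1],[-33,-100,0,0,-1],[-50,-155,0,0,-1],[-68,-210,0,0,-1],[-86,-265,0,0,-1],[-104,-320,0,0,-1],[-122,-375,0,0,-1],[-140,-430,0,0,-1],[-154,-472,-15,0,-1],[-159,-490,-50,0,-0.6],[-159.5,-491.5,-100,0,-0.6],[-159.5,-491.5,-140,0,-0.6]])

```text
t: 30.7
ee_pos: [423.4, -347.6, 166.7]
orientation: [0.622, 1.494, -0.619]
ft_force: [0.6, -0.8, -0.5]
width: 70.4
```

Request:
move_arm(rows=[[0,0,-10,0,-0.6],[0,0,-10,0,-0.6],[0,0,-10,0,-0.6]])

```text
t: 31.08
ee_pos: [424.1, -348.2, 158.0]
orientation: [0.621, 1.492, -0.619]
ft_force: [-0.0, -0.0, 0.8]
width: 70.4
```

```bash
python3 -c "
from h import *
snap('wrist','w12')
import cv2
a=cv2.imread('pics/w12.png');cv2.imwrite('pics/w12z.png',cv2.resize(a[80:380,160:480],None,fx=2,fy=2,interpolation=cv2.INTER_CUBIC))
pos,rv=load('w12')
for X in([426,-348.1,104],[426,-348.1,3],[pos[0],pos[1],104]): print((wproj(X,pos,rv)-[160,80])*2)"
```

```text
31.075 [ 424.1 -348.2  158. ] [ 0.621  1.492 -0.619] 70.36213776977152 [-0.  -0.   0.8]
[318.46316401 269.90448397]
[318.75905459 209.9168009 ]
[314.66593081 266.66703468]
```

View pics/w12z.png

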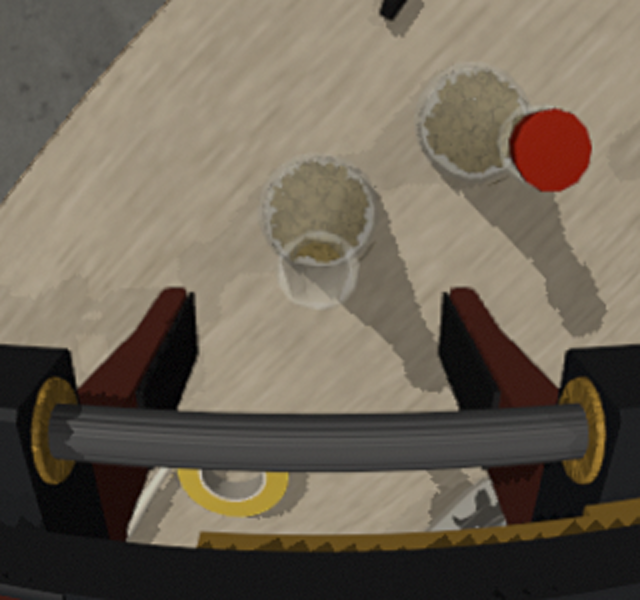

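The lip at (318,271) matches. I'll go down and grip.

Request:
move_arm(rows=[[2.2,-0.2,-5,0,-0.5],[2.2,-0.2,-25,0,-0.5],[2.2,-0.2,-50,0,-0.5],[2.2,-0.2,-70,0,-0.5],[2.2,-0.2,-81,0,-0.5],[2.2,-0.2,-82.5,0,-0.5],[2.2,-0.2,-82.5,0,0.2],[2.2,-0.2,-82.5,0,1],[2.2,-0.2,-82.5,0,1],[2.2,-0.2,-82.5,0,1],[2.2,-0.2,-82.5,0,1],[2.2,-0.2,-82.5,0,1]])

```text
t: 32.62
ee_pos: [426.7, -348.9, 76.2]
orientation: [0.62, 1.49, -0.62]
ft_force: [0.1, -1.1, 5.9]
width: 38.1
```

Request:
move_arm(rows=[[0,0,0,0,1],[0,0,5,0,1],[0,0,15,0,1],[0,0,15,0,1]])

```text
t: 33.12
ee_pos: [427.2, -349.2, 92.1]
orientation: [0.62, 1.489, -0.62]
ft_force: [-0.9, 0.7, -1.5]
width: 38.2
```

Request:
move_arm(rows=[[0,0,35,0,1],[0,0,85,0,1],[0,10,135,0,1],[2,40,175,0,1],[6,85,186,0,1],[10,135,186,0,1],[14,185,186,0,1],[18,235,186,0,1],[22,285,186,0,1],[26,335,186,0,1],[31,385,186,0,1],[36,430,186,0,1]])

```text
t: 34.62
ee_pos: [462.9, 82.6, 278.1]
orientation: [0.619, 1.489, -0.619]
ft_force: [0.4, -0.1, -2.3]
width: 38.1
```

Request:
move_arm(rows=[[0.5,30,0,0,1],[1.5,48,-5,0,1],[1.5,52,-30,0,1],[1.5,52,-55,0,1],[1.5,52,-60,0,1],[1.5,52,-60,0,1]])

```text
t: 35.38
ee_pos: [464.4, 134.2, 218.2]
orientation: [0.62, 1.489, -0.62]
ft_force: [-0.6, -0.4, -1.6]
width: 38.2
```

```bash
python3 -c "
from h import *
snap('wrist','w13')
import cv2
a=cv2.imread('pics/w13.png');cv2.imwrite('pics/w13z.png',cv2.resize(a[80:380,160:480],None,fx=2,fy=2,interpolation=cv2.INTER_CUBIC))"
```

```text
35.375 [464.4 134.2 218.2] [ 0.62   1.489 -0.62 ] 38.18970973731154 [-0.6 -0.4 -1.6]
```

View pics/w13z.png

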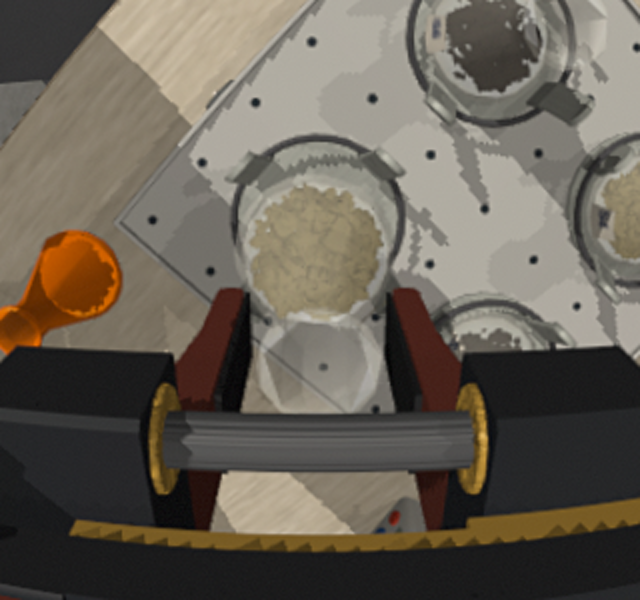

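The pale flask is upright over the last free clamp at (318,240). I'll lower it.

Request:
move_arm(rows=[[0,0.9,-5,0,1],[0,0.9,-15,0,1],[0,0.9,-28,0,1],[0,0.9,-40,0,1],[0,0.9,-50,0,1],[0,0.9,-55,0,1],[0,0.9,-55,0,1]])

```text
t: 36.3
ee_pos: [464.7, 135.3, 163.3]
orientation: [0.62, 1.489, -0.62]
ft_force: [0.0, -0.5, -2.2]
width: 37.8
```

Request:
move_arm(rows=[[0,0,-1,0,1],[0,0,-2,0,1],[0,0,-3,0,1],[0,0,-4,0,1],[0,0,-4,0,1]])

```text
t: 36.92
ee_pos: [464.7, 135.3, 159.3]
orientation: [0.62, 1.488, -0.62]
ft_force: [-0.2, 0.0, -1.2]
width: 38.1
```

Request:
move_arm(rows=[[0,0,-0.7,0,1],[0,0,-1.3,0,1],[0,0,-1.3,0,1]])

```text
t: 37.3
ee_pos: [465.0, 135.1, 159.1]
orientation: [0.62, 1.488, -0.619]
ft_force: [-2.9, -3.2, 11.1]
width: 38.3
```

Contact: Fz is +11 at TCP 159.1. I'll release and retreat.

Request:
move_arm(rows=[[0,0,0.3,0,0.4],[0,0,0.3,0,0],[0,0,0.3,0,-0.6],[0,0,0.3,0,-1],[0,0,0.3,0,-1],[0,0,10,0,-1],[0,0,40,0,-1],[0,0,80,0,-1],[0,0,125,0,-1],[30,15,165,0,-1],[55,15,180,0,-1],[55,15,180,0,-1]])

```text
t: 38.8
ee_pos: [521.6, 150.3, 340.8]
orientation: [0.621, 1.485, -0.618]
ft_force: [-1.0, 0.0, -0.4]
width: 88.1
```

```bash
python3 -c "
from h import *
import cv2
snap('wrist','w14')
snap('scene','s14')
snap('side','d14')
a=cv2.imread('pics/s14.png')[110:310,190:470]
b=cv2.imread('pics/w14.png')[0:250,160:480]
c=cv2.imread('pics/d14.png')[110:330,190:440]
cv2.imwrite('pics/s14z.png',cv2.resize(a,None,fx=2.8,fy=2.8));cv2.imwrite('pics/w14z.png',cv2.resize(b,None,fx=2.4,fy=2.4));cv2.imwrite('pics/d14z.png',cv2.resize(c,None,fx=2.7,fy=2.7))"
```

```text
38.8 [521.6 150.3 340.8] [ 0.621  1.485 -0.618] 88.06172097426148 [-1.   0.  -0.4]
38.85 [519.9 150.  339.3] [ 0.62   1.488 -0.619] 87.67671411628635 [-0.2 -0.6  0.4]
38.9 [519.  149.8 338.4] [ 0.619  1.489 -0.62 ] 88.03954884311666 [-0.4 -0.7 -0.2]
```

View pics/s14z.png

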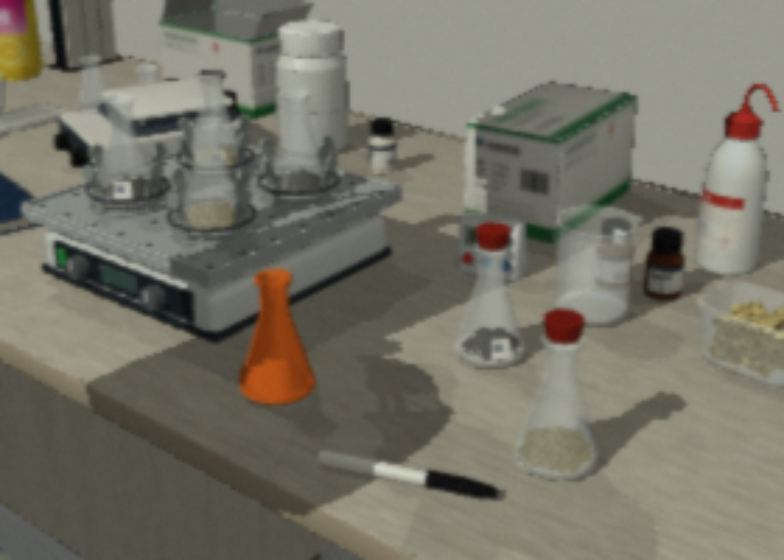

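View pics/w14z.png

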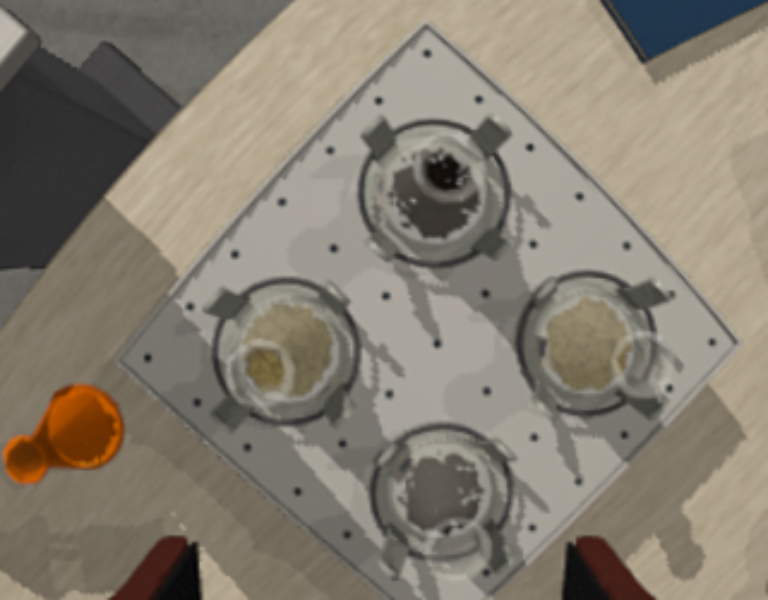

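View pics/d14z.png

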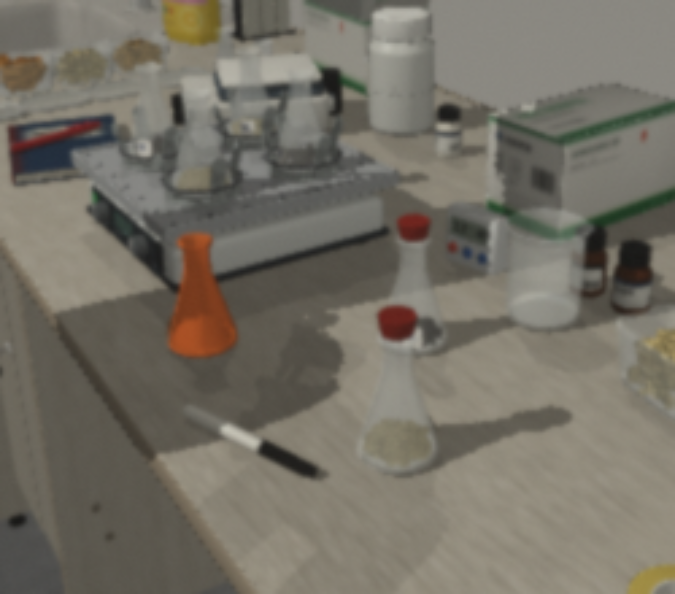

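All four flasks are in the clamps: darks at wrist-zoom (435,195) and (442,492), pales at (287,350) and (588,343). The stoppered flasks and the orange one haven't moved. As a last check I'll cast the lips onto z = 187 and the bases onto z = 86.

Run:
```python
from h import *
np.set_printoptions(precision=1,suppress=True)
pos,rv=load('w14')
f=lambda p:((p[0]+.5)/2.4-.5+160,(p[1]+.5)/2.4-.5)
for k,l,b in[('L460,255',(443,173),(434,195)),('B580,259',(645,365),(587,344)),('R584,139',(455,549),(441,493)),('F464,135',(264,369),(287,350))]:
    print(k,wplane(f(l),pos,rv,187)[:2],wplane(f(b),pos,rv,86)[:2])
from workcell import ctrl
ctrl.close_job();print(ctrl.get_obs()['t'])
```

```text
L460,255 [459.4 251.8] [460.7 255.1]
B580,259 [581.5 258.9] [582.3 259.2]
R584,139 [582.1 138.6] [585.6 137.1]
F464,135 [463.9 138.1] [463.3 134.9]
the job is handed in; nothing more can be done
the job is handed in; nothing more can be done
```

The shaker is loaded and the job is handed in, at about 39 s of the 109 s allowed. The two dark flasks are on one diagonal and the two pale ones on the other.

- **Seating:** I lowered each flask until its clamp's floor took the weight. Each gripper height then matched its seat height (grip height plus 83 mm) to within about 0.5 mm. The upward force was 1.6 to 11 N.
- **Final check:** I measured the bases within about 2.5 mm of the clamp centres, and the lips within 4 mm of the bases. That is about as closely as I could read the pictures, and no flask looks tilted.
- **Everything else:** The two red-stoppered flasks and the orange one look unmoved in the last pictures. Nothing tipped over, and every force reading I saw was far below the limits.

No check failed. One small disagreement: the tool had drifted about 0.6° off vertical by the last two flasks. I corrected the third placement for it by less than 1 mm, and both flasks still seated normally.

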